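# Sort the painter's strays back onto their holders

### The arm

A 6-joint arm with a two-finger parallel gripper is mounted at the origin on a cart in front of the work surface, level with it; the furniture and walls round the work are solid. World frame = base frame: x ahead of the robot, y to its left, z up, the work surface at z = 0. Lengths are in m, angles in rad, forces in N, time in s.
With the tool pointing down it reaches from about 0.35 to 0.875 m from the base axis. Payload 4.2 kg.
Tool frame: the origin (TCP) lies at the very end of the fingers, on their centre line; the grasp point (between the pads) lies env.pinch_z behind it (env.pinch_z is the distance from the TCP to the grasp point, in m); z points along the fingers, y is the line along which they close (so a half turn about z gives the same grasp; the last joint's range is limited). The gripper opens to 85 mm and grips with 20 to 120 N. Pads are 22 mm wide; open, the fingers measure 114 mm over their backs; the gripper's body (76 mm by 85 mm) begins 54 mm behind the grasp point. The pads swing forward as they close: fully open they stand 13 mm farther back than shut.
Start: joints at [1.406, 0.385, 0.008, 0, -1.194, -0.259], TCP at [0.257, 0.57, 0.231] pointing down, gripper open.
Joint ranges: [-3.14, 3.14], [-1.21, 2.06], [-1.07, 1.41], [-3.16, 2.05], [-2.99, -0.16], [-3.1, 3.1]. Speed limits (rad/s): [2.79, 2.79, 3.14, 3.14, 3.14, 3.14].

### API

Orientations are given as [roll, pitch, yaw] about the fixed x, y, z axes, in that order (R = Rz(yaw) Ry(pitch) Rx(roll)).
In Python, from workcell import env, snapshot, camera_model, order gives the robot as it stands. The module is installed in compiled form; this text tells all that it offers.
- The arm moves only by the tool arm_command, never from a script. Its arguments are lists of equal length, an entry for each row: "jaw": the opening, from -1 (shut) to 1 (fully open); "slide": the shift along the tool's x, y, z each as a share of 150 mm, from -1 to 1, a list of three; "angular": the turn, a rotation vector about the tool's x, y, z each as a share of 360 degrees, from -1 to 1, a list of three. In form: {"jaw": [jaw, ...], "slide": [[tx, ty, tz], ...], "angular": [[ax, ay, az], ...]}. A call has 1 to 10 rows; each row shifts and turns the commanded pose from where the row before left it, along the tool's axes as they then stand; what a row does not reach is not made up. A row lasts 1/8 s, in which the tool goes at most 62.5 mm and 10.7 degrees, less where a joint would pass 70% of its speed; a pose out of reach is approached as far as the arm can. A call with a number of a shift or a turn outside -1 to 1 is refused whole. A call with a gripper value outside its range is refused whole. The fingers move at their own pace and stop on an object; "force" is the grip in N (left out, the last holds). Time passes only in rows, so rows that do not move let the fingers close. It gives the time, the measured TCP pose, the force, the opening and the grip force at its end, in the units of the state.
- env.observe(): the state, without advancing time (a new reading comes with each control period).
- snapshot(name): name is "side" or "top"; returns (picture, depth): 480x640x3 uint8, red, green, blue; 480x640 float32, m along the optical axis (not along the pixel's ray), 0 where there is no reading.
- camera_model(name): a dict with "fx", "fy", "cx", "cy" (pixels), "rvec" (rotation vector, rad) and "tvec" (3), from world to camera coordinates, as OpenCV has them. Camera axes: x right, y down, z forward; pixel columns grow to the right and rows downward; lengths in m; the calibration is good to about 2 mm. A picture is of the moment at which its call begins. camera_model takes no time and is no camera call.
- order.close_job(): hands the job in; it is judged then, once.
The state is a dict: "t": time; "joint_pos": joint angles; "joint_velocities": joint speeds; "effort": joint torques, N m; "tcp_pos": TCP position; "orientation": TCP orientation; "force": force on the tool from outside, world axes, zero at the start; "moment": the same for the moment, N m; "grip_width": finger opening in m; "grip_force": force on a finger pad.
Only numpy, scipy, OpenCV 4.12 (cv2) and the standard library are available. Lean on these libraries where they do the work, as an engineer would, in place of code of your own. Each camera call takes 0.05 s, during which the arm holds its last target. There are 200 camera calls.

### The job

The ornament painter has finished and left a mixed handful on the bench: sort it back where each kind belongs. Lay both fine brushes in the brush rest, one in each notch pair and across both rails; stand both small glitter vials upright in cups of the vial stand, one to a cup; and slip the roll of masking tape over the post of the tape spindle so that it lies flat on the base. Leave the closed paint jar among them and the ornament on the turntable undisturbed.

Things in the scene. Friction and masses are not known exactly. Their poses are not given: they have to be found in the camera images.
- long_brush: Fine paint brush with a pale wooden handle, 214 mm long, 9 mm wide and high, 15 g, lying on the bench. Origin: middle of its length, on its underside; its y axis runs along the brush, bristles at -y. Handle and ferrule from y = -61 to +107 mm are firm and about 8 mm wide; grip across it at the origin.
- short_brush: Fine paint brush with a dark handle, 172 mm long, 8 mm wide and high, 12 g, lying on the bench. Origin: middle of its length, on its underside; y axis along the brush, bristles at -y. Firm from y = -50 to +86 mm; grip across it at the origin.
- vial_a: Small round glitter vial with a white lid, 20 mm in diameter, 36 mm high, about 22 g, standing on the bench. Origin: centre of its underside, z up its axis.
- vial_b: Small round glitter vial with a black lid, the same size and weight as the other (20 mm diameter, 36 mm high), standing. Origin: centre of its underside, z up its axis.
- tape: Roll of masking tape lying flat: ring 100 mm outside, clear hole about 70 mm, wall 12 to 15 mm thick, 24 mm high, about 90 g. Origin: centre of the ring, on its underside; z along the ring's axis. Too wide to grip across: pinch the wall with one finger in the hole, at any clear side; it may turn a little in the grip.
- brush_rest: Fixed wooden brush rest: plank 94 (x) by 124 (y), 8 mm thick; two notched rails, 9 mm thick, along y at x = -35 and +35. Both have notches at y = -28 and +28: floor 20 mm above the bench, 14 mm wide, flanks sloping out to 30 mm at the top, 34 mm above the bench. A brush lies along x, either way round, in a notch of both rails; fingers fit between the rails. Origin: plank centre at bench height.
- vial_stand: Fixed white vial stand: plate 108 x 108 mm with four tapering round cups at x = -26 or +26, y = -26 or +26 mm. Each cup is about 39 mm wide inside at its rim, 23 mm above the bench, and 27 mm at its floor, 8 mm above the bench. Any two cups will do. Origin: centre of the plate, at bench height, z up.
- tape_spindle: Fixed tape spindle: round steel base of 110 mm diameter, 10 mm high, with an upright steel post of 18 mm diameter (a 3 mm high collar of 26 mm at its foot) whose tapering tip is 52 mm above the bench. Other jars may stand as little as 10 mm behind the holders. Origin: on the post's axis at bench height, z up.
- paint_jar: Closed glass jar of paint with a red lid, 50 mm in diameter, 67 mm high, loose, standing among the things; a bystander. Origin: centre of its underside, z up.
- ornament: Silvered ornament, a standing figure 180 mm high, loose in the middle of the turntable at the right of the bench (disc 170 mm across, top 67 mm above the bench); a bystander. Origin: centre of its underside, z up.

How it is judged:
At the end, for the whole second after the job is handed in: Brushes lie in notches across both rails, level within 0.1 rad, aligned with the rest within 0.2 rad; vials stand in cups, within 0.2 rad of upright; tape flat on the spindle base, post through it; all released, at rest; paint jar and ornament upright, moved under 30 mm (z of long_brush in the frame of brush_rest between 0.015 and 0.026 m and y of long_brush in the frame of brush_rest between -0.045 and 0.045 m and x of long_brush in the frame of brush_rest between -0.08 and 0.08 m and angle between long_brush's own y axis and vertical between 1.46 and 1.68 rad and angle between the y axis of each of long_brush, short_brush and the x axis of brush_rest, either way round below 0.2 rad and linear speed of each of long_brush, short_brush, vial_a, vial_b, tape below 0.02 m/s and z of short_brush in the frame of brush_rest between 0.015 and 0.026 m and y of short_brush in the frame of brush_rest between -0.045 and 0.045 m and x of short_brush in the frame of brush_rest between -0.08 and 0.08 m and angle between short_brush's own y axis and vertical between 1.46 and 1.68 rad and z of vial_a in the frame of vial_stand between 0.004 and 0.014 m and y of vial_a in the frame of vial_stand between -0.042 and 0.042 m and x of vial_a in the frame of vial_stand between -0.042 and 0.042 m and angle between each of vial_a, vial_b's own z axis and vertical below 0.2 rad and z of vial_b in the frame of vial_stand between 0.004 and 0.014 m and y of vial_b in the frame of vial_stand between -0.042 and 0.042 m and x of vial_b in the frame of vial_stand between -0.042 and 0.042 m and z of tape in the frame of tape_spindle between 0.006 and 0.014 m and horizontal distance between tape and tape_spindle below 0.031 m and angle between tape's own z axis and vertical below 0.1 rad and distance of each of paint_jar, ornament from where it was at the start of the episode below 0.03 m and angle between each of paint_jar, ornament's own z axis and vertical below 0.3 rad); the robot touches nothing.
It fails at once if the paint jar is knocked over or pushed more than 30 mm away (not (distance of paint_jar from where it was at the start of the episode below 0.03 m) or not (angle between paint_jar's own z axis and vertical below 0.3 rad)).
It fails at once if the ornament is knocked over or pushed more than 30 mm away (not (distance of ornament from where it was at the start of the episode below 0.03 m) or not (angle between ornament's own z axis and vertical below 0.3 rad)).
It also fails if it takes over 118 s, if anything falls off the work surface, if the arm or the gripper's body presses on something with over 40 N, if the wrist force passes 120 N, or if a joint passes its speed limit or range.

## Working session

There is one attempt and no reset: what is moved stays moved. The work goes in short steps, Python scripts to look and compute and a tool call to move; the robot and the scene stay as the last step left them, time stands still between calls to the robot, and variables do not carry over. Pictures are saved under pics/ and viewed, at most 14 in all, crops included, and the job is handed in when it is done.

Besides the shell and the picture viewer there is one more tool, called after "Request:" as name(argument=value, ...) on one line, values as JSON. arm_command: Moves the arm, as the interface text tells. Shift numbers are shares of 150 mm and turn numbers shares of 360 degrees, none past 1 either way. Its arguments: {"type":"object","properties":{"jaw":{"type":"array"},"slide":{"type":"array"},"angular":{"type":"array"},"force":{"type":"number"}},"required":["jaw","slide","angular"]}

```bash
mkdir -p pics; python3 - <<'E'
from workcell import env,snapshot,camera_model
import cv2,numpy as np
print(env.observe(),env.pinch_z)
for n in("top","side"):
    p,d=snapshot(n); cv2.imwrite(f"pics/{n}0.png",p[:,:,::-1]); np.save(f"{n}0.npy",d)
    print(camera_model(n))
E
```

```text
{'t': 0.0, 'joint_pos': array([ 1.40557483e+00,  3.85563086e-01,  6.63352875e-03, -4.87927440e-04,
       -1.19400329e+00, -2.58603232e-01]), 'joint_velocities': array([ 3.02393143e-04, -7.20261546e-05,  2.40112055e-04, -9.03267197e-04,
       -4.38440248e-04, -5.48072038e-04]), 'effort': array([ 4.96028424e-04, -3.92288554e+01,  1.88405764e+01,  4.18619692e+00,
       -4.58823502e-03, -1.56989408e-06]), 'tcp_pos': array([0.25677525, 0.56918034, 0.2302223 ]), 'orientation': array([ 3.13941121e+00, -1.08142012e-04, -4.24004621e-01]), 'force': array([-0.09406772, -0.33414861,  0.68498435]), 'moment': array([-0.01622693, -0.04385705, -0.03687509]), 'grip_force': 0.0, 'grip_width': 0.08551778951058558} 0.0187
{'fx': 530.149716302845, 'fy': 530.149716302845, 'cx': 315.7466191279849, 'cy': 237.70136911255452, 'rvec': array([ 2.17662477, -2.12091155,  0.16469366]), 'tvec': array([0.0169558 , 0.51512619, 1.23178184])}
{'fx': 478.69239536414847, 'fy': 478.69239536414847, 'cx': 312.5137519909451, 'cy': 246.1575545248572, 'rvec': array([ 0.45536431, -2.56887278,  1.46754112]), 'tvec': array([0.48211396, 0.13249888, 0.87352169])}
```

View pics/top0.png

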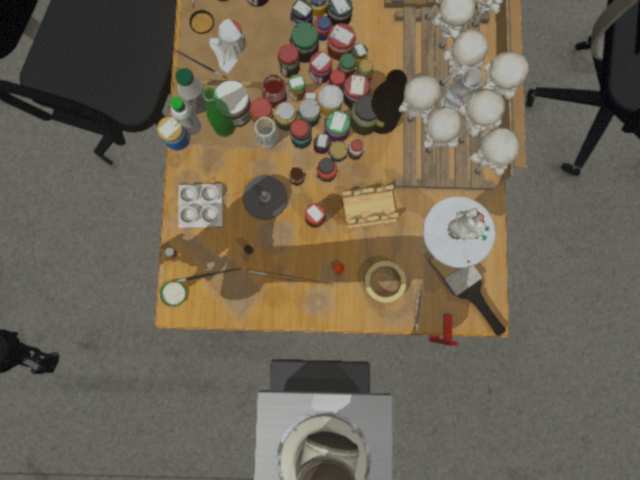

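View pics/side0.png

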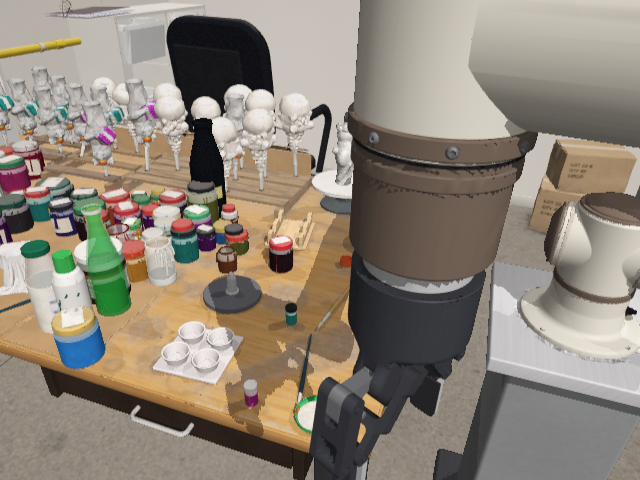

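The top view shows the stand (201,205), spindle (265,195), rest (370,205), white vial (170,254), black vial (248,249), dark brush (~210,275), pale brush (~290,277), tape (385,281) and red jar (315,214). The side view agrees. I'll enlarge the top view next.

```bash
cat > h.py <<'E'
from workcell import env,snapshot,camera_model
import cv2,numpy as np
def cam(n):
    c=camera_model(n);R=cv2.Rodrigues(c['rvec'])[0];return c,R,np.array(c['tvec'])
def atz(n,u,v,z):
    c,R,t=cam(n);r=R.T@np.array([(u-c['cx'])/c['fx'],(v-c['cy'])/c['fy'],1]);o=-R.T@t
    return o+r*(z-o[2])/r[2]
def cloud(n,d):
    c,R,t=cam(n);v,u=np.mgrid[:480,:640]
    P=np.stack([(u-c['cx'])/c['fx']*d,(v-c['cy'])/c['fy']*d,d],-1)
    W=(P-t)@R; W[d==0]=np.nan; return W
def proj(n,p):
    c,R,t=cam(n);q=R@np.array(p)+t;return q[0]/q[2]*c['fx']+c['cx'],q[1]/q[2]*c['fy']+c['cy']
def crop(n,p,x0,y0,x1,y1,s,f):
    im=cv2.resize(p[y0:y1,x0:x1,::-1],None,fx=s,fy=s,interpolation=cv2.INTER_CUBIC)
    for u in range(-(-x0//20)*20,x1,20): cv2.putText(im,str(u),((u-x0)*s,8),0,.3,(0,0,255));cv2.line(im,((u-x0)*s,10),((u-x0)*s,14),(0,0,255))
    for v in range(-(-y0//20)*20,y1,20): cv2.putText(im,str(v),(0,(v-y0)*s+4),0,.3,(0,0,255))
    cv2.imwrite(f,im)
E
python3 - <<'E'
from h import *
p=cv2.imread('pics/top0.png')[:,:,::-1]
crop('top',p,155,175,345,310,4,'pics/c1.png');crop('top',p,290,160,480,300,4,'pics/c2.png')
d=np.load('top0.npy');W=cloud('top',d)
for n,u,v in [('vialA',170,254),('vialB',248,249),('jar',315,214),('tapeL',368,281),('spind base',252,205),('post',265,196),('stand',201,205),('bench',300,300),('lb',290,276),('sb',210,274),('cup',174,293)]:
    print(n,W[v,u].round(3))
print(proj('top',env.observe()['tcp_pos']))
E
```

```text
vialA [0.466 0.376 0.037]
vialB [0.483 0.191 0.034]
jar [0.566 0.034 0.068]
tapeL [ 0.415 -0.097  0.027]
spind base [0.596 0.19  0.008]
post [0.611 0.155 0.046]
stand [0.593 0.316 0.006]
bench [ 0.367  0.064 -0.002]
lb [0.424 0.09  0.006]
sb [0.423 0.284 0.009]
cup [0.375 0.37  0.001]
(np.float64(38.221665929759354), np.float64(346.3102191843285))
```

View pics/c1.png

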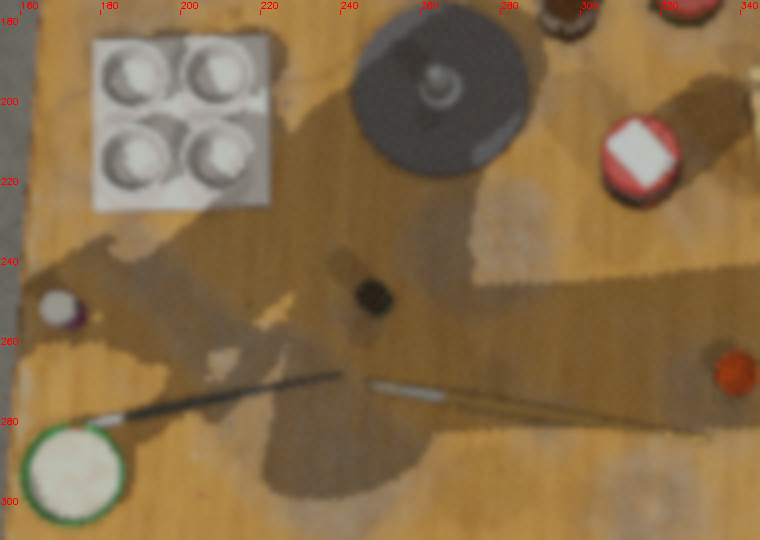

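View pics/c2.png

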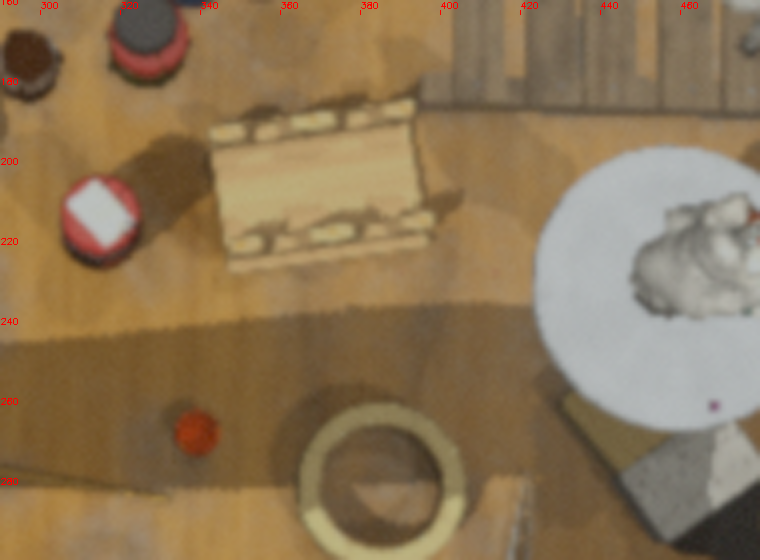

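The crops give the following pixel positions:
- White lid: (169.5,251.7). Black lid: (248.2,249.2).
- Dark brush handle end: (240,268.8), with its ferrule at ~(180,280).
- Long brush: (247.5,270.8) to handle end (332.5,284).
- Tape centre: (385.7,281). Post tip: (264,195).
- Rest middle blocks: (372.5,218) and (368.7,190).

```bash
python3 - <<'E'
from h import *
A=lambda u,v,z:atz('top',u,v,z)[:2].round(4)
c,R,t=cam('top');print('campos',-R.T@t)
print('vA',A(169.5,251.7,.036),'vB',A(248.2,249.2,.036))
for n,a,b,L in [('sb',(240,268.8),(182,280.2),.172),('lb',(332.5,284),(250,271),.214)]:
    h=A(*a,.004);e=A(*b,.004);u=(h-e)/np.linalg.norm(h-e);print(n,h,e,np.linalg.norm(h-e).round(3),'origin',(h-u*L/2).round(4),'yaw of +y dir',np.degrees(np.arctan2(u[1],u[0])).round(1))
print('stand plate',A(200.5,205.8,.006),'cups',[A(155+x/4,175+y/4,.023) for x,y in[(136,75),(219,74),(137,158),(219,155)]])
print('post',A(264,195,.05),'base',A(265,197.5,.01))
a=A(372.5,218,.034);b=A(368.7,190,.034);print('rest',(a+b)/2,np.linalg.norm(a-b),np.degrees(np.arctan2(*(b-a)[::-1])))
print('notches',[A(290+x/4,160+y/4,.03) for x,y in[(285,238),(378,225),(268,129),(358,114)]])
print('tape',A(385.7,281.2,.024),'jar',A(315,213,.067))
d=np.load('top0.npy');W=cloud('top',d).reshape(-1,3)
def mid(c,r,z0,z1):
    m=(np.hypot(*(W[:,:2]-c).T)<r)&(W[:,2]>z0)&(W[:,2]<z1);P=W[m];return P[:,:2].mean(0).round(4),((P.max(0)+P.min(0))/2).round(4),np.ptp(P,0).round(3),m.sum()
for n,c,r,z in [('vA',(.466,.376),.03,(.025,.06)),('vB',(.483,.191),.03,(.025,.06)),('tape',(.41,-.13),.07,(.017,.04)),('post',(.61,.155),.03,(.03,.06)),('base',(.61,.155),.07,(.005,.07)),('jar',(.566,.034),.04,(.05,.08)),('rest',(.58,-.1),.1,(.024,.05)),('stand',(.593,.316),.09,(.004,.04))]:
    print(n,mid(np.array(c),r,*z))
E
```

```text
campos [0.32990632 0.03692897 1.2933395 ]
vA [0.4718 0.3777] vB [0.4827 0.1908]
sb [0.4381 0.2125] [0.4067 0.3516] 0.143 origin [0.4192 0.2964] yaw of +y dir -77.3
lb [ 0.407  -0.0134] [0.4333 0.188 ] 0.203 origin [0.4209 0.0927] yaw of +y dir -97.4
stand plate [0.5912 0.3169] cups [array([0.617, 0.343]), array([0.6191, 0.2923]), array([0.5655, 0.3393]), array([0.5687, 0.2896])]
post [0.6128 0.157 ] base [0.6156 0.1581]
rest [ 0.6013  -0.10065] 0.0697065994006307 8.16497500932219
notches [array([ 0.5631, -0.0788]), array([ 0.5726, -0.1351]), array([ 0.6304, -0.0676]), array([ 0.6413, -0.1225])]
tape [ 0.4157 -0.1398] jar [0.5689 0.0337]
vA (array([0.4723, 0.3788]), array([0.4722, 0.3794, 0.0332]), array([0.017, 0.021, 0.016]), np.int64(61))
vB (array([0.4848, 0.1923]), array([0.4855, 0.1928, 0.035 ]), array([0.019, 0.017, 0.017]), np.int64(59))
tape (array([ 0.4156, -0.1372]), array([ 0.4155, -0.1372,  0.025 ]), array([0.099, 0.099, 0.016]), np.int64(659))
post (array([0.6165, 0.1588]), array([0.6176, 0.1594, 0.0436]), array([0.018, 0.017, 0.026]), np.int64(49))
base (array([0.6162, 0.159 ]), array([0.6091, 0.1545, 0.0348]), array([0.134, 0.13 , 0.06 ]), np.int64(1513))
jar (array([0.5678, 0.0348]), array([0.5695, 0.0348, 0.0619]), array([0.049, 0.045, 0.023]), np.int64(336))
rest (array([ 0.6021, -0.1002]), array([ 0.6041, -0.0996,  0.0324]), array([0.102, 0.133, 0.017]), np.int64(317))
stand (array([0.5919, 0.3175]), array([0.5929, 0.3152, 0.017 ]), array([0.179, 0.176, 0.026]), np.int64(1890))
```

Request:
arm_command(jaw=[0, 0, 0, 0, 0, 0, 0], slide=[[0, 0, 0], [0, 0, 0], [0, 0, 0], [0, 0, 0], [0, 0, 0], [0, 0, 0], [0, 0, 0]], angular=[[0, 0, 0.0261], [0, 0, 0.0261], [0, 0, 0.0261], [0, 0, 0.0261], [0, 0, 0.0261], [0, 0, 0.0261], [0, 0, 0.0261]], force=30)

```text
t: 0.98
tcp_pos: [0.2569, 0.5694, 0.2307]
orientation: [3.141, -0.001, -1.577]
force: [0.2, 0.1, 0.6]
grip_width: 0.0432
grip_force: 0.0
```

Request:
arm_command(jaw=[0, 0, 0, 0, 0, 0, 0, 0, 0], slide=[[0.159, -0.179, 0], [0.159, -0.179, 0], [0.159, -0.179, 0], [0.159, -0.179, 0], [0.159, -0.179, 0], [0.159, -0.179, 0], [0.159, -0.179, 0], [0.159, -0.179, 0], [0, 0, 0]], angular=[[0, 0, 0], [0, 0, 0], [0, 0, 0], [0, 0, 0], [0, 0, 0], [0, 0, 0], [0, 0, 0], [0, 0, 0], [0, 0, 0]])

```text
t: 2.1
tcp_pos: [0.4727, 0.377, 0.2306]
orientation: [3.141, -0.001, -1.575]
force: [-0.7, -0.0, -0.2]
grip_width: 0.0429
grip_force: 0.0
```

Request:
arm_command(jaw=[0, 0, 0, 0, 0, 0, 0, 0], slide=[[-0.01, 0, 0.24], [0, 0, 0.24], [0, 0, 0.24], [0, 0, 0.24], [0, 0, 0.24], [0, 0, 0.12], [0, 0, 0.1], [0, 0, 0]], angular=[[0, 0, 0], [0, 0, 0], [0, 0, 0], [0, 0, 0], [0, 0, 0], [0, 0, 0], [0, 0, 0], [0, 0, 0]])

```text
t: 3.1
tcp_pos: [0.4708, 0.38, 0.0172]
orientation: [3.14, -0.002, -1.571]
force: [0.3, 0.0, -1.0]
grip_width: 0.0425
grip_force: 0.0
```

Request:
arm_command(jaw=[-1, -1, -1, -1, -1], slide=[[0, 0, 0], [0, 0, 0], [0, 0, 0], [0, 0, 0], [0, 0, 0]], angular=[[0, 0, 0], [0, 0, 0], [0, 0, 0], [0, 0, 0], [0, 0, 0]], force=25)

```text
t: 3.72
tcp_pos: [0.4721, 0.3808, 0.0193]
orientation: [-3.14, 0.001, -1.571]
force: [-0.6, 0.6, 6.5]
grip_width: 0.018
grip_force: 24.9
```

Request:
arm_command(jaw=[-1, -1, -1, -1, -1, -1, -1, -1], slide=[[0, 0, -0.1], [0, 0, -0.15], [0, 0, -0.2], [0, 0, -0.1], [0.088, -0.206, 0], [0.088, -0.206, 0], [0.088, -0.206, 0], [0, 0, 0]], angular=[[0, 0, 0], [0, 0, 0], [0, 0, 0], [0, 0, 0], [0, 0, 0], [0, 0, 0], [0, 0, 0], [0, 0, 0]])

```text
t: 4.72
tcp_pos: [0.5655, 0.339, 0.0999]
orientation: [3.141, -0.001, -1.575]
force: [0.1, 0.8, -0.0]
grip_width: 0.0186
grip_force: 24.6
```

```bash
python3 - <<'E'
from h import *
p,d=snapshot('side');crop('side',p,100,180,420,420,2,'pics/s1.png');cv2.imwrite('pics/s1f.png',p[:,:,::-1]);np.save('s1.npy',d)
print(env.observe()['tcp_pos'],env.observe()['grip_width'])
E
```

```text
[0.56435073 0.33947555 0.09993035] 0.018208136928021954
```

View pics/s1.png

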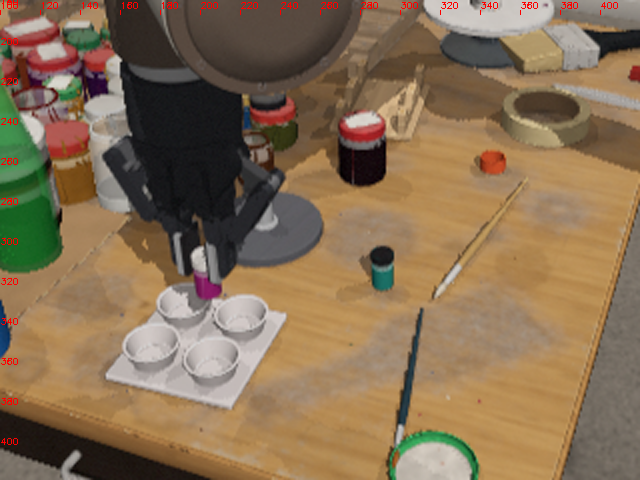

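The side view shows the vial held nearly upright by the pads at about (203,293) in full-picture pixels, over the stand. The black vial is at (291,314), the brushes are clear, and nothing is disturbed. Lowering it now.

Request:
arm_command(jaw=[-1, -1, -1, -1, -1, -1], slide=[[-0.01, 0, 0.12], [0, 0, 0.12], [0, 0, 0.12], [0, 0, 0.06], [0, 0, 0.05], [0, 0, 0]], angular=[[0, 0, 0], [0, 0, 0], [0, 0, 0], [0, 0, 0], [0, 0, 0], [0, 0, 0]])

```text
t: 5.52
tcp_pos: [0.5641, 0.3419, 0.0298]
orientation: [3.141, -0.001, -1.572]
force: [-0.2, -0.6, -0.0]
grip_width: 0.0184
grip_force: 24.6
```

Request:
arm_command(jaw=[-0.2, -0.2, -0.2, -0.2, 0, 0, 0, 0], slide=[[0, 0, 0], [0, 0, 0], [0, 0, 0], [0, 0, -0.05], [0, 0, -0.15], [0, 0, -0.2], [0, 0, -0.2], [0, 0, 0]], angular=[[0, 0, 0], [0, 0, 0], [0, 0, 0], [0, 0, 0], [0, 0, 0], [0, 0, 0], [0, 0, 0], [0, 0, 0]])

```text
t: 6.52
tcp_pos: [0.5658, 0.3433, 0.1242]
orientation: [-3.136, 0.005, -1.571]
force: [-0.8, 0.2, -0.6]
grip_width: 0.0426
grip_force: 0.0
```

Request:
arm_command(jaw=[0, 0, 0, 0, 0, 0], slide=[[0.2, 0.108, 0], [0.2, 0.108, 0], [0.2, 0.108, 0], [0.2, 0.108, 0], [0.2, 0.108, 0], [0, 0, 0]], angular=[[0, 0, 0], [0, 0, 0], [0, 0, 0], [0, 0, 0], [0, 0, 0], [0, 0, 0]])

```text
t: 7.28
tcp_pos: [0.4814, 0.19, 0.1199]
orientation: [3.14, -0.001, -1.574]
force: [0.7, -0.0, 0.6]
grip_width: 0.0427
grip_force: 0.0
```

```bash
python3 - <<'E'
from h import *
p,d=snapshot('top');crop('top',p,155,175,285,295,4,'pics/t2.png')
print(env.observe()['tcp_pos'],env.observe()['orientation'])
W=cloud('top',d).reshape(-1,3)
c=np.array((.5646,.3411));m=(np.hypot(*(W[:,:2]-c).T)<.03)&(W[:,2]>.03)&(W[:,2]<.07);print(W[m].mean(0),np.ptp(W[m],0),m.sum())
E
```

```text
[0.48266869 0.19126545 0.12025708] [ 3.14130111e+00 -2.02675615e-04 -1.57258367e+00]
[0.56528441 0.3412848  0.04426534] [0.02035277 0.01885301 0.01349238] 53
```

View pics/t2.png

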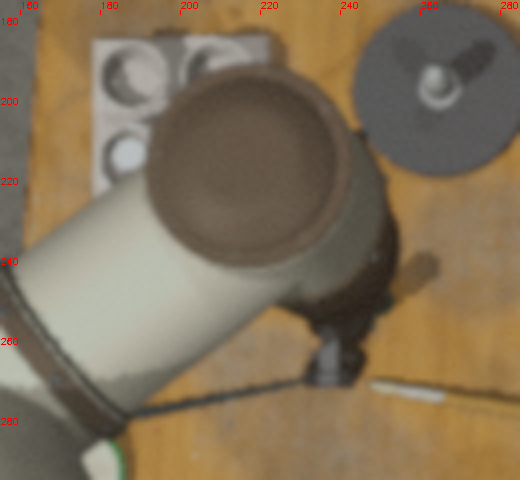

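The white-lidded vial stands in its cup at (187,213), with its top at z = 0.044, as it should be. Next is the black-lidded vial.

Request:
arm_command(jaw=[0, 0, 0, 0, 0, -1, -1, -1, -1, -1], slide=[[0, -0.005, 0.2], [0, -0.005, 0.2], [0, 0, 0.17], [0, 0, 0.11], [0, 0, 0], [0, 0, 0], [0, 0, 0], [0, 0, 0], [0, 0, 0], [0, 0, 0]], angular=[[0, 0, 0], [0, 0, 0], [0, 0, 0], [0, 0, 0], [0, 0, 0], [0, 0, 0], [0, 0, 0], [0, 0, 0], [0, 0, 0], [0, 0, 0]])

```text
t: 8.57
tcp_pos: [0.4851, 0.1924, 0.019]
orientation: [-3.14, 0.001, -1.571]
force: [-0.8, 0.9, 4.7]
grip_width: 0.0182
grip_force: 24.8
```

Request:
arm_command(jaw=[-1, -1, -1, -1, -1, -1, -1, -1, -1], slide=[[0, 0, -0.12], [0, 0, -0.2], [0, 0, -0.2], [0, 0, -0.147], [-0.161, -0.137, 0], [-0.161, -0.137, 0], [-0.161, -0.137, 0], [-0.161, -0.137, 0], [0, 0, 0]], angular=[[0, 0, 0], [0, 0, 0], [0, 0, 0], [0, 0, 0], [0, 0, 0], [0, 0, 0], [0, 0, 0], [0, 0, 0], [0, 0, 0]])

```text
t: 9.7
tcp_pos: [0.5677, 0.2898, 0.1173]
orientation: [3.141, -0.0, -1.571]
force: [-0.0, -1.2, -0.6]
grip_width: 0.0183
grip_force: 24.6
```

Request:
arm_command(jaw=[-1, -1, -1, -1, -1, -1], slide=[[0, 0, 0.15], [0, 0, 0.15], [0, 0, 0.15], [0, 0, 0.09], [0, 0, 0.05], [0, 0, 0]], angular=[[0, 0, 0], [0, 0, 0], [0, 0, 0], [0, 0, 0], [0, 0, 0], [0, 0, 0]])

```text
t: 10.45
tcp_pos: [0.5668, 0.2884, 0.0297]
orientation: [3.141, -0.0, -1.572]
force: [-0.1, 0.1, 0.4]
grip_width: 0.0179
grip_force: 24.6
```

Request:
arm_command(jaw=[-0.2, -0.2, -0.2, -0.2, -0.2, -0.2, -0.2], slide=[[0, 0, 0], [0, 0, 0], [0, 0, 0], [0, 0, -0.05], [0, 0, -0.15], [0, 0, -0.2], [0, 0, -0.2]], angular=[[0, 0, 0], [0, 0, 0], [0, 0, 0], [0, 0, 0], [0, 0, 0], [0, 0, 0], [0, 0, 0]])

```text
t: 11.32
tcp_pos: [0.567, 0.2886, 0.1213]
orientation: [-3.141, 0.0, -1.572]
force: [1.0, 0.1, -0.5]
grip_width: 0.0342
grip_force: 0.0
```

Request:
arm_command(jaw=[-0.2, -0.2, -0.2, -0.2, -0.2, -0.2, -0.2, -0.2, -0.2], slide=[[0.187, 0.139, 0], [0.187, 0.139, 0], [0.187, 0.139, 0], [0.187, 0.139, 0], [0.187, 0.139, 0], [0.187, 0.139, 0], [0.187, 0.139, 0], [0, 0, 0], [0, 0, 0]], angular=[[0, 0, 0], [0, 0, 0], [0, 0, 0], [0, 0, 0], [0, 0, 0], [0, 0, 0], [0, 0, 0], [0, 0, 0.0206], [0, 0, 0]])

```text
t: 12.45
tcp_pos: [0.4211, 0.0924, 0.1207]
orientation: [-3.14, 0.001, -1.7]
force: [-0.5, 0.5, -0.5]
grip_width: 0.034
grip_force: 0.0
```

```bash
python3 - <<'E'
from h import *
p,d=snapshot('side');crop('side',p,150,220,390,420,3,'pics/s2.png')
W=cloud('side',d).reshape(-1,3)
c=np.array((.5674,.2891));m=(np.hypot(*(W[:,:2]-c).T)<.025)&(W[:,2]>.03)&(W[:,2]<.07);print(W[m].mean(0),W[m].max(0),np.ptp(W[m],0),m.sum())
print(env.observe()['tcp_pos'])
E
```

```text
[0.5633149  0.29279124 0.04012806] [0.57459902 0.3008597  0.04524443] [0.02000366 0.02061558 0.01499875] 151
[0.42121979 0.09261788 0.12053456]
```

View pics/s2.png

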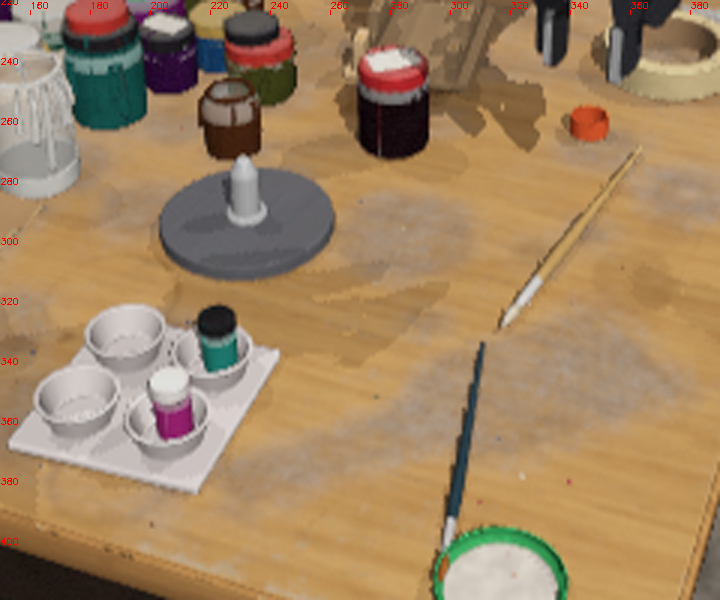

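Both vials stand in their cups: the black lid is at (222,325) and the white lid at (207,350) in full-picture pixels. The long brush runs from its bristle tip (316.7,329) to its handle end (363.3,269.3). The short brush's handle end is at (310.7,334.3), with its ferrule at (299,397).

```bash
python3 - <<'E'
from h import *
for a,b,L in [((363.3,269.3),(316.7,329),.214),((310.7,334.3),(299.5,397),.172)]:
    h=atz('side',*a,.004)[:2];e=atz('side',*b,.004)[:2];u=(h-e)/np.linalg.norm(h-e);print(h,e,np.linalg.norm(h-e),h-u*L/2,np.degrees(np.arctan2(u[1],u[0])))
E
```

```text
[ 0.40380585 -0.01153234] [0.43316549 0.20020997] 0.21376808231501385 [0.4185016  0.09445367] -97.89415082354301
[0.43827676 0.21679408] [0.40777754 0.3512072 ] 0.13782993411196642 [0.41924654 0.30066214] -77.21568535553975
```

Request:
arm_command(jaw=[-0.2, -0.2, -0.2, -0.2, -0.2], slide=[[0, 0, 0.2], [0, 0, 0.2], [0, 0, 0.2], [0, 0, 0.08], [0, 0, 0]], angular=[[0, 0, 0], [0, 0, 0], [0, 0, 0], [0, 0, 0], [0, 0, 0]])

```text
t: 13.12
tcp_pos: [0.4209, 0.0925, 0.0175]
orientation: [3.141, -0.001, -1.7]
force: [0.1, 1.2, 1.0]
grip_width: 0.034
grip_force: 0.0
```

Request:
arm_command(jaw=[-0.2, -0.2, -0.2, -1, -1, -1, -1, -1], slide=[[-0.007, 0.006, 0.06], [0, 0, 0.042], [0, 0, 0], [0, 0, 0], [0, 0, 0], [0, 0, 0], [0, 0, 0], [0, 0, 0]], angular=[[0, 0, 0], [0, 0, 0], [0, 0, 0], [0, 0, 0], [0, 0, 0], [0, 0, 0], [0, 0, 0], [0, 0, 0]])

```text
t: 14.12
tcp_pos: [0.4203, 0.0937, 0.0029]
orientation: [-3.141, 0.0, -1.701]
force: [-0.3, 0.5, 4.6]
grip_width: 0.0081
grip_force: 28.5
```

Request:
arm_command(jaw=[-1, -1, -1, -1, -1], slide=[[0, 0, -0.1], [0, 0, -0.2], [0, 0, -0.25], [0, 0, -0.25], [0, 0, 0]], angular=[[0, 0, 0], [0, 0, 0], [0, 0, 0], [0, 0, 0], [0, 0, 0]])

```text
t: 14.75
tcp_pos: [0.4215, 0.0945, 0.1249]
orientation: [-3.137, 0.004, -1.701]
force: [-0.4, -0.2, 0.0]
grip_width: 0.0082
grip_force: 27.8
```

```bash
python3 - <<'E'
from h import *
d=np.load('top0.npy');W=cloud('top',d).reshape(-1,3)
c=np.array((.602,-.1));r=(np.abs(W[:,:2]-c)<[.075,.09]).all(1)
for z0,z1 in((.0045,.012),(.0045,.05),(.026,.05)):
    P=W[r&(W[:,2]>z0)&(W[:,2]<z1)][:,:2];print(len(P),cv2.minAreaRect((P*1000).astype(np.float32)))
# rails: score yaw,centre using points of height>.026
from scipy.optimize import minimize
P=W[r&(W[:,2]>.028)&(W[:,2]<.045)][:,:2]
def f(q):
    a=q[2];D=P-q[:2];x=D@[np.cos(a),np.sin(a)];return np.mean(np.minimum((np.abs(x)-.035)**2,1e-4))
s=minimize(f,[.602,-.1,.15],method='Nelder-Mead',options=dict(xatol=1e-5,fatol=1e-10,initial_simplex=[[.602,-.1,.15],[.61,-.1,.15],[.602,-.1,.15],[.602,-.1,.2]]));print(s.x,np.degrees(s.x[2]),s.fun**.5)
a=s.x[2];D=P-[.602,-.1];y=D@[-np.sin(a),np.cos(a)];x=D@[np.cos(a),np.sin(a)]
for sg in(-1,1):print(np.histogram(y[x*sg>0]*1000,bins=np.arange(-65,70,5)))
E
```

```text
1339 ((602.1046752929688, -99.8272705078125), (148.62091064453125, 179.02032470703125), 0.033070553094148636)
2094 ((602.1863403320312, -99.87074279785156), (148.66749572753906, 179.08889770507812), 0.10524298250675201)
358 ((614.8777465820312, -100.22666931152344), (122.69104766845703, 178.7249755859375), 0.30659034848213196)
[ 0.60218267 -0.1         0.18965325] 10.866330829433698 0.0043245934637437386
(array([0, 8, 9, 8, 9, 6, 0, 0, 0, 2, 4, 7, 9, 9, 8, 8, 6, 1, 0, 0, 0, 7,
       8, 8, 9, 7]), array([-65, -60, -55, -50, -45, -40, -35, -30, -25, -20, -15, -10,  -5,
         0,   5,  10,  15,  20,  25,  30,  35,  40,  45,  50,  55,  60,
        65]))
(array([ 1,  8, 10,  5, 10,  3,  0,  0,  0,  3,  7,  9,  9,  9,  7,  8,  3,
        0,  0,  0,  3,  6,  8,  8,  9,  4]), array([-65, -60, -55, -50, -45, -40, -35, -30, -25, -20, -15, -10,  -5,
         0,   5,  10,  15,  20,  25,  30,  35,  40,  45,  50,  55,  60,
        65]))
```

Request:
arm_command(jaw=[-1, -1, -1, -1, -1, -1, -1, -1, -1], slide=[[0, 0, 0], [0, 0, 0], [0, 0, 0], [0, 0, 0], [0, 0, 0], [0, 0, 0], [0, 0, 0], [0, 0, 0], [0, 0, 0]], angular=[[0, 0, 0.0252], [0, 0, 0.0252], [0, 0, 0.0252], [0, 0, 0.0252], [0, 0, 0.0252], [0, 0, 0.0252], [0, 0, 0.0252], [0, 0, 0.0252], [0, 0, 0]])

```text
t: 15.88
tcp_pos: [0.4192, 0.0931, 0.1213]
orientation: [-3.141, -0.003, -2.966]
force: [-0.3, -0.9, 0.0]
grip_width: 0.0079
grip_force: 27.8
```

Request:
arm_command(jaw=[-1, -1, -1, -1, -1, -1, -1, -1, -1, -1], slide=[[-0.121, -0.209, 0], [-0.121, -0.209, 0], [-0.121, -0.209, 0], [-0.121, -0.209, 0], [-0.121, -0.209, 0], [-0.121, -0.209, 0], [-0.121, -0.209, 0], [-0.121, -0.209, 0], [0, 0, 0], [0, 0, 0]], angular=[[0, 0, 0], [0, 0, 0], [0, 0, 0], [0, 0, 0], [0, 0, 0], [0, 0, 0], [0, 0, 0], [0, 0, 0], [0, 0, 0], [0, 0, 0]])

```text
t: 17.12
tcp_pos: [0.6055, -0.1282, 0.1214]
orientation: [3.141, -0.002, -2.967]
force: [0.4, -0.3, -0.2]
grip_width: 0.0079
grip_force: 27.8
```

```bash
python3 - <<'E'
from h import *
p,d=snapshot('side');crop('side',p,220,130,420,290,4,'pics/s3.png')
o=env.observe();print(o['tcp_pos'],o['orientation'],o['grip_width'])
E
```

```text
[ 0.60550622 -0.12789453  0.12182632] [ 3.14105233e+00 -1.67891246e-03 -2.96647147e+00] 0.007828144693647197
```

View pics/s3.png

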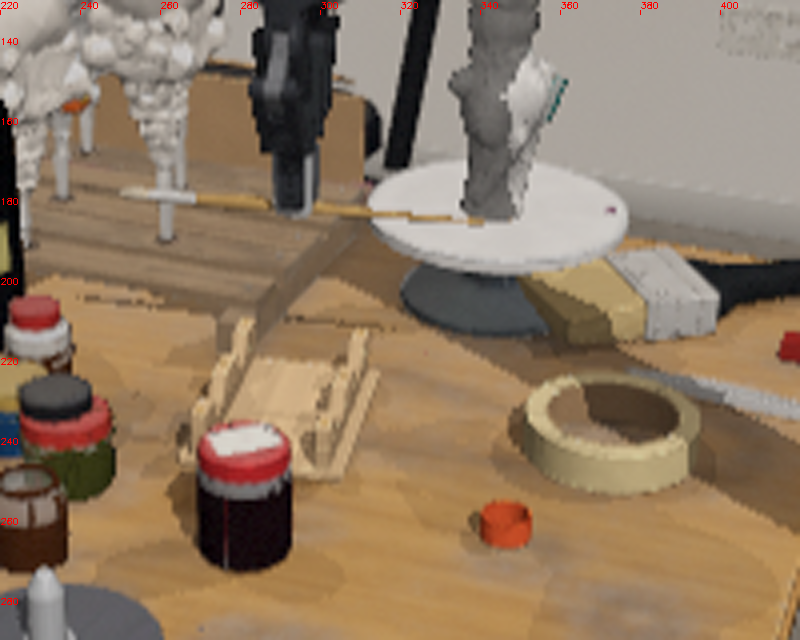

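The brush hangs level at (292,182), above the rest. The rack lies behind the rest, so I'll check the heights along the brush's line before lowering.

```bash
python3 - <<'E'
from h import *
W=cloud('top',np.load('top0.npy')).reshape(-1,3)
a=np.radians(10);u=np.array([np.cos(a),np.sin(a)]);v=np.array([-u[1],u[0]])
for yy in(-.028,.028):
  D=W[:,:2]-[.602,-.1];x=D@u;y=D@v-yy
  print([(k,round(float(np.nanmax(W[(np.abs(y)<.018)&(np.abs(x*1000-k)<5),2])),3)) for k in range(-110,125,10)])
E
```

```text
[(-110, 0.006), (-100, 0.006), (-90, 0.007), (-80, 0.006), (-70, 0.006), (-60, 0.005), (-50, 0.015), (-40, 0.035), (-30, 0.037), (-20, 0.014), (-10, 0.014), (0, 0.015), (10, 0.015), (20, 0.015), (30, 0.041), (40, 0.041), (50, 0.009), (60, 0.007), (70, 0.005), (80, 0.007), (90, 0.007), (100, 0.008), (110, 0.007), (120, 0.008)]
[(-110, 0.007), (-100, 0.008), (-90, 0.006), (-80, 0.009), (-70, 0.006), (-60, 0.007), (-50, 0.011), (-40, 0.038), (-30, 0.039), (-20, 0.014), (-10, 0.014), (0, 0.016), (10, 0.016), (20, 0.013), (30, 0.038), (40, 0.039), (50, 0.012), (60, 0.005), (70, 0.008), (80, 0.005), (90, 0.006), (100, 0.007), (110, 0.007), (120, 0.058)]
```

Request:
arm_command(jaw=[-1, -1, -1, -1], slide=[[0, 0.005, 0.15], [0, 0, 0.15], [0, 0, 0.12], [0, 0, 0]], angular=[[0, 0, 0], [0, 0, 0], [0, 0, 0], [0, 0, 0]])

```text
t: 17.68
tcp_pos: [0.6047, -0.1268, 0.0582]
orientation: [3.141, -0.004, -2.966]
force: [-0.7, 1.1, 0.0]
grip_width: 0.0079
grip_force: 27.8
```

Request:
arm_command(jaw=[-1, -1, -1, -1, -1], slide=[[0, -0.005, 0.08], [0, 0, 0.07], [0, 0, 0.05], [0, 0, 0.03], [0, 0, 0]], angular=[[0, 0, 0], [0, 0, 0], [0, 0, 0], [0, 0, 0], [0, 0, 0]])

```text
t: 18.3
tcp_pos: [0.6062, -0.1284, 0.0247]
orientation: [3.142, -0.001, -2.968]
force: [0.3, -0.2, 0.1]
grip_width: 0.0082
grip_force: 27.8
```

Request:
arm_command(jaw=[-0.4, -0.4, -0.4, -0.4, -0.4, -0.4, -0.4, -0.4], slide=[[0, 0, 0], [0, 0, 0], [0, 0, 0], [0, 0, -0.05], [0, 0, -0.15], [0, 0, -0.2], [0, 0, -0.25], [0, 0, 0]], angular=[[0, 0, 0], [0, 0, 0], [0, 0, 0], [0, 0, 0], [0, 0, 0], [0, 0, 0], [0, 0, 0], [0, 0, 0]])

```text
t: 19.3
tcp_pos: [0.6088, -0.1285, 0.127]
orientation: [-3.14, 0.008, -2.967]
force: [1.0, 0.8, 0.6]
grip_width: 0.0254
grip_force: 0.0
```

Request:
arm_command(jaw=[-0.2, -0.2, -0.2, -0.2, -0.2, -0.2, -0.2, -0.2, -0.2, -0.2], slide=[[0.0741, 0.302, 0], [0.0741, 0.302, 0], [0.0741, 0.302, 0], [0.0741, 0.302, 0], [0.0741, 0.302, 0], [0.0741, 0.302, 0], [0.0741, 0.302, 0], [0.0741, 0.302, 0], [0.0741, 0.302, 0], [0.0741, 0.302, 0]], angular=[[0, 0, 0], [0, 0, 0], [0, 0, 0], [0, 0, 0], [0, 0, 0], [0, 0, 0], [0, 0, 0], [0, 0, 0], [0, 0, 0], [0, 0, 0]])

```text
t: 20.55
tcp_pos: [0.4175, 0.2996, 0.1223]
orientation: [-3.141, -0.001, -2.968]
force: [1.0, 0.4, 0.1]
grip_width: 0.0341
grip_force: 0.0
```

Request:
arm_command(jaw=[-0.2, -0.2, -0.2, -0.2, -0.2, -0.2, -0.2, -0.2, -0.2, -0.2], slide=[[0, 0, 0], [0, 0, 0], [0, 0, 0], [0, 0, 0], [0, 0, 0], [0, 0, 0], [0, 0, 0], [0, 0, 0], [0, 0, 0], [0, 0, 0]], angular=[[0, 0, -0.0286], [0, 0, -0.0286], [0, 0, -0.0286], [0, 0, -0.0286], [0, 0, -0.0286], [0, 0, -0.0286], [0, 0, -0.0286], [0, 0, -0.0286], [0, 0, -0.0286], [0, 0, 0]])

```text
t: 21.8
tcp_pos: [0.4183, 0.2983, 0.1222]
orientation: [3.141, -0.0, -1.353]
force: [0.1, -0.3, 0.4]
grip_width: 0.0343
grip_force: 0.0
```

```bash
python3 - <<'E'
from h import *
p,d=snapshot('top');crop('top',p,280,150,470,290,4,'pics/t3.png')
o=env.observe();print(o['tcp_pos'],o['orientation'],o['grip_width'])
E
```

```text
[0.4183731  0.29835497 0.12228102] [ 3.14098286e+00 -3.42753567e-04 -1.35375181e+00] 0.03432804016880506
```

View pics/t3.png

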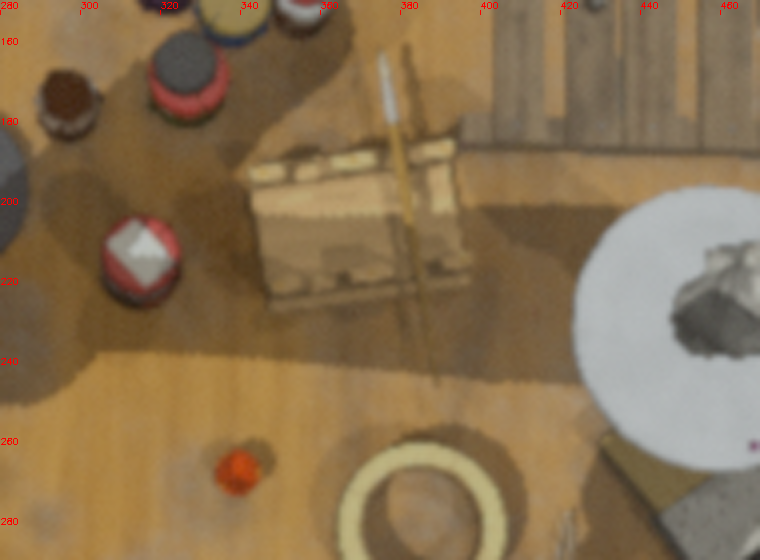

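The long brush lies in the right notch pair across both rails, at (377,165) to (389,246). Now I'll grasp the short one.

Request:
arm_command(jaw=[-0.2, -0.2, -0.2, -0.2, -0.2, -0.2, -1, -1, -1, -1], slide=[[0, 0, 0.2], [0, 0, 0.2], [0, 0, 0.2], [0, 0, 0.12], [0, 0, 0.08], [0, 0, 0], [0, 0, 0], [0, 0, 0], [0, 0, 0], [0, 0, 0]], angular=[[0, 0, 0], [0, 0, 0], [0, 0, 0], [0, 0, 0], [0, 0, 0], [0, 0, 0], [0, 0, 0], [0, 0, 0], [0, 0, 0], [0, 0, 0]])

```text
t: 23.1
tcp_pos: [0.4191, 0.2991, 0.0034]
orientation: [-3.14, 0.001, -1.35]
force: [-0.7, -0.1, 5.4]
grip_width: 0.0052
grip_force: 26.8
```

Request:
arm_command(jaw=[-1, -1, -1, -1, -1, -1], slide=[[0, 0, 0], [0, 0, -0.1], [0, 0, -0.2], [0, 0, -0.25], [0, 0, -0.25], [0, 0, 0]], angular=[[0, 0, 0], [0, 0, 0], [0, 0, 0], [0, 0, 0], [0, 0, 0], [0, 0, 0]])

```text
t: 23.85
tcp_pos: [0.4199, 0.3001, 0.1263]
orientation: [-3.135, 0.005, -1.35]
force: [-0.2, -0.7, -0.5]
grip_width: 0.0056
grip_force: 26.2
```

Request:
arm_command(jaw=[-1, -1, -1, -1, -1, -1, -1, -1, -1, -1], slide=[[0, 0, 0], [0, 0, 0], [0, 0, 0], [0, 0, 0], [0, 0, 0], [0, 0, 0], [0, 0, 0], [0, 0, 0], [0, 0, 0], [0, 0, 0]], angular=[[0, 0, 0.0286], [0, 0, 0.0286], [0, 0, 0.0286], [0, 0, 0.0286], [0, 0, 0.0286], [0, 0, 0.0286], [0, 0, 0.0286], [0, 0, 0.0286], [0, 0, 0.0286], [0, 0, 0]])

```text
t: 25.1
tcp_pos: [0.4181, 0.2981, 0.122]
orientation: [-3.141, -0.001, -2.966]
force: [-0.0, -0.7, -0.8]
grip_width: 0.0055
grip_force: 26.2
```

Request:
arm_command(jaw=[-1, -1, -1, -1, -1, -1, -1, -1, -1, -1], slide=[[-0.0823, -0.2936, 0], [-0.0823, -0.2936, 0], [-0.0823, -0.2936, 0], [-0.0823, -0.2936, 0], [-0.0823, -0.2936, 0], [-0.0823, -0.2936, 0], [-0.0823, -0.2936, 0], [-0.0823, -0.2936, 0], [-0.0823, -0.2936, 0], [0, 0, 0]], angular=[[0, 0, 0], [0, 0, 0], [0, 0, 0], [0, 0, 0], [0, 0, 0], [0, 0, 0], [0, 0, 0], [0, 0, 0], [0, 0, 0], [0, 0, 0]])

```text
t: 26.35
tcp_pos: [0.5969, -0.0751, 0.1217]
orientation: [-3.142, -0.001, -2.969]
force: [-0.6, 0.1, 0.6]
grip_width: 0.0056
grip_force: 26.2
```

```bash
python3 - <<'E'
from h import *
p,d=snapshot('side');crop('side',p,220,130,420,290,4,'pics/s4.png')
o=env.observe();print(o['tcp_pos'],o['orientation'],o['grip_width'])
E
```

```text
[ 0.59618325 -0.07378495  0.12168122] [ 3.14117800e+00 -1.57842292e-03 -2.96831019e+00] 0.005636552016611307
```

View pics/s4.png

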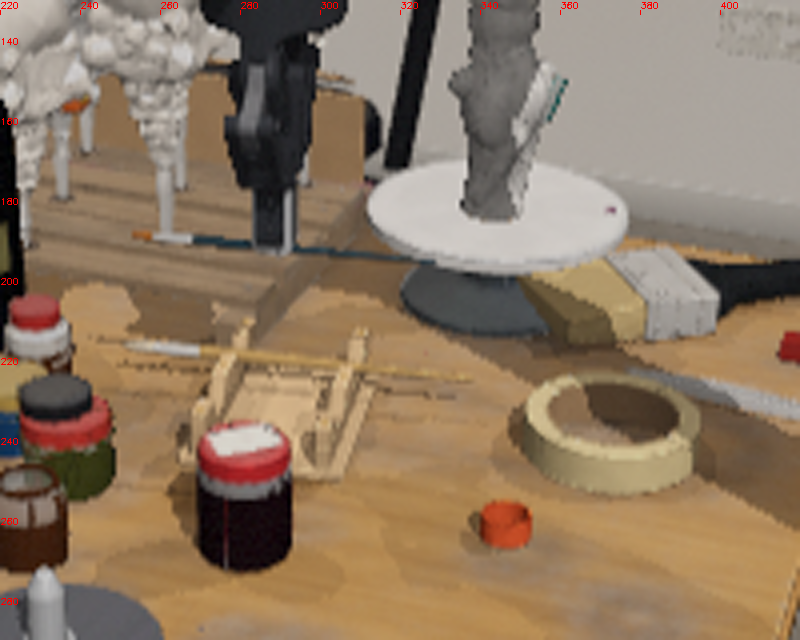

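The short brush is held level at about (286,192). The long brush sits well in the right notch pair. Lowering the short brush into the left pair.

Request:
arm_command(jaw=[-1, -1, -1, -1, -1, -1, -1], slide=[[0, 0.01, 0.15], [0, 0, 0.15], [0, 0, 0.12], [0, 0, 0.1], [0, 0, 0.08], [0, 0, 0.05], [0, 0, 0]], angular=[[0, 0, 0], [0, 0, 0], [0, 0, 0], [0, 0, 0], [0, 0, 0], [0, 0, 0], [0, 0, 0]])

```text
t: 27.28
tcp_pos: [0.5961, -0.0711, 0.0246]
orientation: [3.142, -0.001, -2.968]
force: [0.4, -0.5, -0.1]
grip_width: 0.0055
grip_force: 26.2
```

Request:
arm_command(jaw=[-0.4, -0.4, -0.4, -0.4, -0.4, -0.4, -0.4, -0.4], slide=[[0, 0, 0], [0, 0, 0], [0, 0, 0], [0, 0, -0.05], [0, 0, -0.15], [0, 0, -0.2], [0, 0, -0.25], [0, 0, 0]], angular=[[0, 0, 0], [0, 0, 0], [0, 0, 0], [0, 0, 0], [0, 0, 0], [0, 0, 0], [0, 0, 0], [0, 0, 0]])

```text
t: 28.28
tcp_pos: [0.5987, -0.071, 0.1269]
orientation: [-3.141, 0.008, -2.967]
force: [-0.3, 0.1, -0.1]
grip_width: 0.0255
grip_force: 0.0
```

Request:
arm_command(jaw=[0, 0, 0, 0, 0, 0, 0], slide=[[0.258, -0.03, 0], [0.258, -0.03, 0], [0.258, -0.03, 0], [0.258, -0.03, 0], [0.258, -0.03, 0], [0.258, -0.03, 0], [0, 0, 0]], angular=[[0, 0, 0], [0, 0, 0], [0, 0, 0], [0, 0, 0], [0, 0, 0], [0, 0, 0], [0, 0, 0]])

```text
t: 29.15
tcp_pos: [0.369, -0.1383, 0.1222]
orientation: [3.141, -0.002, -2.97]
force: [0.1, -0.2, 0.5]
grip_width: 0.0429
grip_force: 0.0
```

Request:
arm_command(jaw=[0, 0, 0, 0, 0, 0, 0, 0, 0], slide=[[0, 0, 0], [0, 0, 0], [0, 0, 0], [0, 0, 0], [0, 0, 0], [0, 0, 0], [0, 0, 0], [0, 0, 0], [0, 0, 0]], angular=[[0, 0, -0.0278], [0, 0, -0.0278], [0, 0, -0.0278], [0, 0, -0.0278], [0, 0, -0.0278], [0, 0, -0.0278], [0, 0, -0.0278], [0, 0, -0.0278], [0, 0, 0]])

```text
t: 30.28
tcp_pos: [0.3728, -0.1377, 0.1225]
orientation: [-3.142, -0.0, -1.572]
force: [-0.5, -1.1, 0.1]
grip_width: 0.0426
grip_force: 0.0
```

```bash
python3 - <<'E'
from h import *
p,d=snapshot('top');W=cloud('top',d).reshape(-1,3)
q,e=snapshot('side');V=cloud('side',e).reshape(-1,3)
im=np.hstack([cv2.resize(p[130:330,290:480],None,fx=2,fy=2),cv2.resize(q[150:350,180:390],None,fx=2,fy=2)])[:,:,::-1];cv2.imwrite('pics/m5.png',im)
for W in(W,V):
    m=(np.hypot(*(W[:,:2]-[.4156,-.138]).T)<.065)&(W[:,2]>.017)&(W[:,2]<.035);P=(W[m][:,:2]*1000).astype(np.float32);print(cv2.minEnclosingCircle(P),m.sum())
o=env.observe();print(o['tcp_pos'],o['orientation'])
E
```

```text
((453.0411376953125, -125.90635681152344), 30.645261764526367) 125
((415.2038269042969, -134.93789672851562), 51.861873626708984) 502
[ 0.37260992 -0.13774181  0.12246843] [ 3.14151482e+00 -7.97958697e-06 -1.57299991e+00]
```

View pics/m5.png

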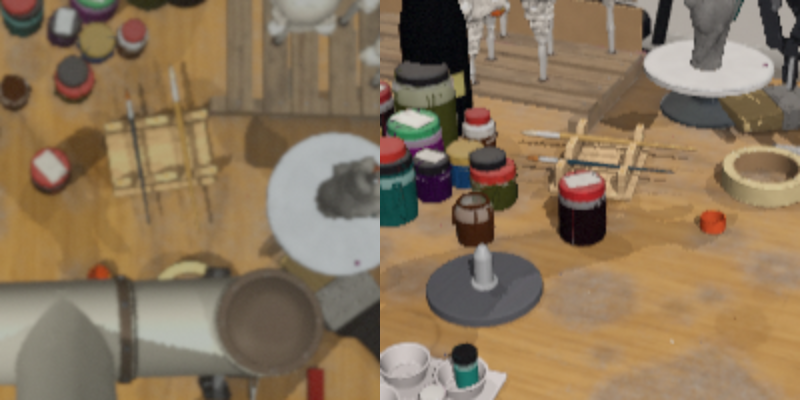

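Both brushes lie in their notch pairs: in the left panel, (135,150) and (190,140). The jar is untouched, and the tape is where I measured it. Now I'll pinch its near wall.

Request:
arm_command(jaw=[0, 0, 0, 0, 0, 0], slide=[[0, 0, 0.2], [0, 0, 0.2], [0, 0, 0.2], [0, 0, 0.12], [0, 0, 0.07], [0, 0, 0]], angular=[[0, 0, 0], [0, 0, 0], [0, 0, 0], [0, 0, 0], [0, 0, 0], [0, 0, 0]])

```text
t: 31.12
tcp_pos: [0.3722, -0.1378, 0.0036]
orientation: [3.14, -0.0, -1.571]
force: [0.4, -1.0, 0.7]
grip_width: 0.0426
grip_force: 0.0
```

Request:
arm_command(jaw=[-1, -1, -1, -1, -1], slide=[[0, 0, 0], [0, 0, 0], [0, 0, 0], [0, 0, 0], [0, 0, 0]], angular=[[0, 0, 0], [0, 0, 0], [0, 0, 0], [0, 0, 0], [0, 0, 0]], force=60)

```text
t: 31.75
tcp_pos: [0.373, -0.1379, 0.0049]
orientation: [-3.139, -0.0, -1.57]
force: [-0.4, -1.2, 6.8]
grip_width: 0.0134
grip_force: 55.7
```

Request:
arm_command(jaw=[-1, -1, -1, -1, -1, -1, -1], slide=[[0, 0, -0.05], [0, 0, -0.1], [0, 0, -0.2], [0, 0, -0.2], [0, 0, -0.2], [0, 0, -0.1], [0, 0, 0]], angular=[[0, 0, 0], [0, 0, 0], [0, 0, 0], [0, 0, 0], [0, 0, 0], [0, 0, 0], [0, 0, 0]])

```text
t: 32.62
tcp_pos: [0.3727, -0.1378, 0.1327]
orientation: [-3.138, 0.0, -1.571]
force: [-0.2, 0.9, -1.7]
grip_width: 0.0137
grip_force: 59.0
```

Request:
arm_command(jaw=[-1, -1, -1, -1, -1, -1, -1, -1, -1, -1], slide=[[-0.15, -0.1, 0], [-0.2, -0.13, 0], [-0.22, -0.143, 0], [-0.22, -0.143, 0], [-0.22, -0.143, 0], [-0.22, -0.143, 0], [-0.22, -0.143, 0], [-0.22, -0.143, 0], [-0.2, -0.13, 0], [-0.103, -0.069, 0]], angular=[[0, 0, 0], [0, 0, 0], [0, 0, 0], [0, 0, 0], [0, 0, 0], [0, 0, 0], [0, 0, 0], [0, 0, 0], [0, 0, 0], [0, 0, 0]])

```text
t: 33.88
tcp_pos: [0.5651, 0.1592, 0.1298]
orientation: [3.139, -0.001, -1.57]
force: [-0.3, -0.8, -1.8]
grip_width: 0.0134
grip_force: 59.0
```

```bash
python3 - <<'E'
from h import *
q,e=snapshot('side');crop('side',q,140,130,340,290,4,'pics/s6.png');V=cloud('side',e).reshape(-1,3)
o=env.observe();print(o['tcp_pos'],o['orientation'],o['grip_width'])
m=(np.abs(V[:,:2]-[.62,.158])<[.08,.075]).all(1)&(V[:,2]>.1)&(V[:,2]<.2);P=V[m]
# robust top-face check
col=q.reshape(-1,3)[m].astype(int);k=(col[:,0]-col[:,2]>25)&(col[:,0]>110);P=P[k];print(len(P),P.min(0),P.max(0))
E
```

```text
[0.56644003 0.16040108 0.13006647] [ 3.14100438e+00 -4.83158063e-04 -1.56875694e+00] 0.013427491146028002
1026 [0.55036791 0.12015237 0.12225962] [0.65535996 0.21416165 0.19414599]
```

View pics/s6.png

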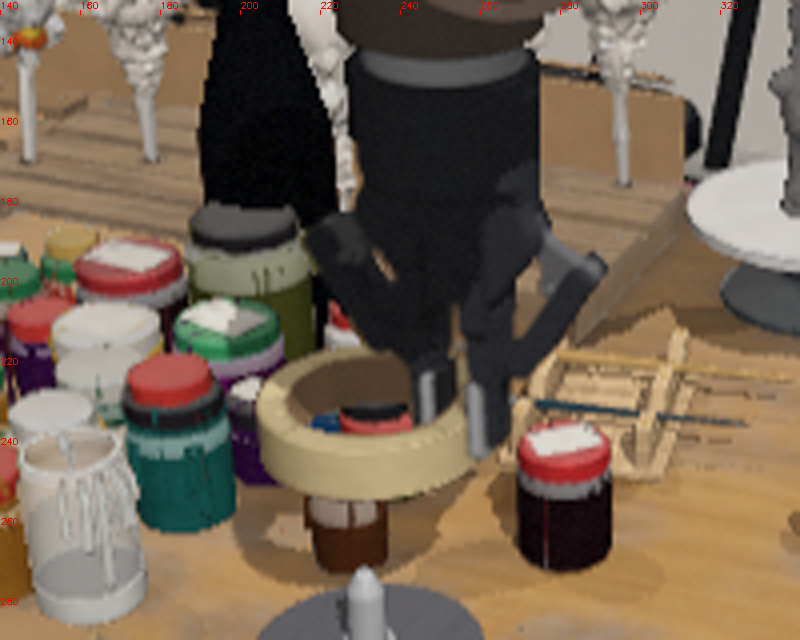

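The tape is level in the grip, centred near (232,233) over the post, with clearance to the jars. Lowering in two stages.

Request:
arm_command(jaw=[-1, -1, -1, -1, -1, -1, -1], slide=[[0.005, 0, 0.12], [0, 0, 0.15], [0, 0, 0.15], [0, 0, 0.12], [0, 0, 0.1], [0, 0, 0.06], [0, 0, 0]], angular=[[0, 0, 0], [0, 0, 0], [0, 0, 0], [0, 0, 0], [0, 0, 0], [0, 0, 0], [0, 0, 0]])

```text
t: 34.8
tcp_pos: [0.5648, 0.157, 0.026]
orientation: [3.14, -0.001, -1.571]
force: [-0.2, 0.5, -0.6]
grip_width: 0.0136
grip_force: 58.9
```

Request:
arm_command(jaw=[-1, -1, -1, -1], slide=[[0, 0, 0.03], [0, 0, 0.025], [0, 0, 0.015], [0, 0, 0]], angular=[[0, 0, 0], [0, 0, 0], [0, 0, 0], [0, 0, 0]])

```text
t: 35.3
tcp_pos: [0.5652, 0.1574, 0.016]
orientation: [-3.142, -0.0, -1.57]
force: [0.1, 0.7, -1.7]
grip_width: 0.0136
grip_force: 59.0
```

Request:
arm_command(jaw=[-0.4, -0.4, -0.4, -0.4, -0.4, -0.4, -0.4, -0.4, -0.4], slide=[[0, 0, 0], [0, 0, 0], [0, 0, 0], [0, 0, -0.05], [0, 0, -0.1], [0, 0, -0.2], [0, 0, -0.3], [0, 0, -0.3], [0, 0, 0]], angular=[[0, 0, 0], [0, 0, 0], [0, 0, 0], [0, 0, 0], [0, 0, 0], [0, 0, 0], [0, 0, 0], [0, 0, 0], [0, 0, 0]])

```text
t: 36.42
tcp_pos: [0.5678, 0.1586, 0.1645]
orientation: [-3.131, 0.005, -1.57]
force: [-0.3, 1.1, -1.2]
grip_width: 0.0255
grip_force: 0.0
```

Request:
arm_command(jaw=[-0.4, -0.4, -0.4, -0.4, -0.4], slide=[[0, 0.25, 0], [0, 0.25, 0], [0, 0.25, 0], [0, 0.25, 0], [0, 0, 0]], angular=[[0, 0, 0], [0, 0, 0], [0, 0, 0], [0, 0, 0], [0, 0, 0]])

```text
t: 37.05
tcp_pos: [0.4129, 0.1566, 0.1588]
orientation: [3.141, 0.0, -1.569]
force: [0.7, -0.3, -0.2]
grip_width: 0.0259
grip_force: 0.0
```

```bash
python3 - <<'E'
from h import *
q,e=snapshot('side');crop('side',q,140,180,380,380,3,'pics/s7.png')
V=cloud('side',e).reshape(-1,3)
m=(np.abs(V[:,:2]-[.61,.158])<[.075,.07]).all(1)&(V[:,2]>.026)&(V[:,2]<.041);P=V[m];A=np.c_[P[:,:2],np.ones(len(P))]
print(len(P),P.mean(0),P.min(0),P.max(0),np.linalg.lstsq(A,P[:,2],rcond=None)[0])
E
```

```text
1056 [0.61072557 0.15834233 0.03228427] [0.5554417  0.08802081 0.02603165] [0.68472887 0.21207714 0.04092564] [ 0.00885324 -0.01049645  0.0285394 ]
```

View pics/s7.png

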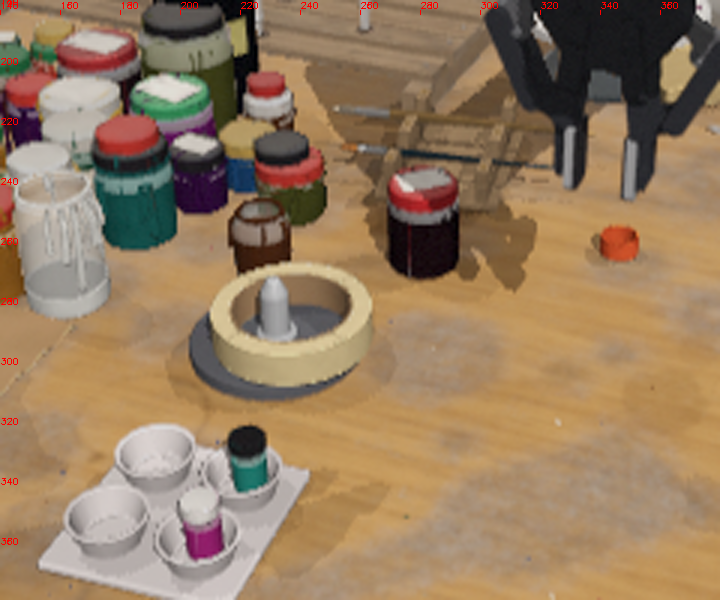

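The tape lies flat on the base with the post through it at (231,283). Both vials stand in cups, both brushes are in the rest, and the jar hasn't moved. Handing in.

```bash
python3 -c "
from workcell import order
print(order.close_job())"
```

```text
the job is handed in; nothing more can be done
None
```

Job handed in at about 37 s of the 118 s allowed: the last pictures show both brushes in the rest, both vials upright in cups and the tape flat on the spindle, with the paint jar and ornament undisturbed (the hand-in returned no verdict).

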